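# Seat the forming block in the leather bench's spring jig

### The arm

A 6-joint arm with a two-finger parallel gripper is mounted at the origin on the work surface. World frame = base frame: x ahead of the robot, y to its left, z up, the work surface at z = 0. Lengths are in m, angles in rad, forces in N, time in s.
With the tool pointing down it reaches from about 0.3 to 1 m from the base axis. Payload 5.1 kg.
Tool frame: the origin (TCP) lies at the very end of the fingers, on their centre line; the grasp point (between the pads) lies 19 mm behind it; z points along the fingers, y is the direction in which the jaws open and shut (so a half turn about z gives the same grasp; the last joint's range is limited). The gripper opens to 95 mm and grips with 3 to 60 N. Pads are 20 mm wide; open, the fingers measure 119 mm over their backs; the gripper's body (75 mm by 180 mm) begins 59 mm behind the grasp point.
Start: joints at [1.051, 0.124, 1.65, -0, 1.367, -0.083], TCP at [0.275, 0.589, 0.215] pointing down, gripper open.
Joint ranges: [-2.61, 2.61], [-1.02, 2.33], [0.03, 2.71], [-1.35, 4.49], [0.32, 2.68], [-2.91, 2.91]. Speed limits (rad/s): [2.57, 2.57, 3.14, 3.14, 3.14, 3.14].

### API

Orientations are given as [roll, pitch, yaw] about the fixed x, y, z axes, in that order (R = Rz(yaw) Ry(pitch) Rx(roll)).
In Python, from station import * gives the robot as it stands.
- The arm moves only by the tool servo_tool, never from a script. Its argument "rows" is a list of rows, each a list of 2 entries, a list of its own where there are three numbers: the shift along the world's x, y, z in units of 4 cm (1.0 is 4 cm), then the turn, a rotation vector about the world's x, y, z in units of 5 degrees (1.0 is 5 degrees). A call has 1 to 20 rows; each row shifts and turns the commanded pose from where the row before left it; what a row does not reach is not made up. A row lasts 1/12 s, in which the tool goes at most 41.7 mm and 7.16 degrees, less where a joint would pass 70% of its speed; a pose out of reach is approached as far as the arm can. A call with a number of a shift or a turn outside -1 to 1 is refused whole. A call with a gripper value outside its range is refused whole. "jaw" is the finger opening in mm, from 0 to 95.1, set as the call begins (left out, the last holds). The fingers move at their own pace and stop on an object; the grip force is fixed at half the most. Time passes only in rows, so rows that do not move let the fingers close. It gives the time, the measured TCP pose, the force and the opening at its end, in the units of the state.
- read_state(): the state, without advancing time (a new reading comes with each control period).
- read_camera(name): name is "side" or "top"; returns the picture (420x560x3 uint8, red, green, blue); there is no depth.
- camera_model(name): a dict with "fovy" (degrees; the focal length in pixels is half the picture's height over the tangent of half this angle, whatever the lens; pixels are square), "cx", "cy" (the principal point, pixels), "extrinsics" (4x4, takes a point from camera to world coordinates). Camera axes: x right, y down, z forward; pixel columns grow to the right and rows downward; lengths in m; the calibration is good to about 2 mm. A picture is of the moment at which its call begins. camera_model takes no time and is no camera call.
- finish_job(): hands the job in, once; it reports no verdict.
The state is a dict: "time_s": time; "q": joint angles; "qd": joint speeds; "joint_torque": joint torques, N m; "tool_pos": TCP position; "tcp_rot": TCP orientation; "wrist_force": force on the tool from outside, world axes, zero at the start; "wrist_torque": the same for the moment, N m; "width": finger opening in m.
Only numpy, scipy, OpenCV 4.12 (cv2) and the standard library are available. Lean on these libraries where they do the work, as an engineer would, in place of code of your own. Each camera call takes 0.05 s, during which the arm holds its last target.

### The job

Swing the jig's open gate shut until it clicks into its catch. Then push the wooden forming block along the channel, against the sprung plunger, until it sits square on both steel stop posts, and finish while still pressing it firmly there: do not let go, the spring would push it back. Leave the jar, mallet, weight and tin where they are.

Things in the scene. Friction and masses are not known exactly. Their poses are not given: they have to be found in the camera images.
- jig: Fixed plywood jig, plate 280 x 190 x 15 mm flat on the bench. Origin: on the bench under the channel's middle line. x runs along the channel away from the robot (push direction), y towards the gate, z up. Plate: x -130 to 150, y -90 to 100 mm, top at z 15. Pusher housing (50 wide, top at z 55): x 92 to 138.
- channel_mouth (a point): Middle of the channel floor at its open near end (jig x -130, z 15 mm); axes as the jig's. The channel is 64 mm wide (jig y -32 to 32), open above; its floor is the plate top. A fixed wooden fence, 14 mm thick, top 50 mm above the bench, bounds it at y -32 from x -130 to 70; the shut gate bounds it at y 32.
- gate (a joint): Gate angle, rad: 0 = shut (hard limit), parallel to the channel; grows as its near end swings out to jig +y. Starts at 0.5 to 0.9, stays where left. Push it shut from its outer side. Over the last 4 degrees or so it rides over a sprung roller at its near end (about 7 N there, 10 N if pushed 120 mm from the hinge), then snaps shut and stays.
- gate_hinge (a point): On the gate's vertical hinge axis, at plate top height (jig x 70, y 37, z 15 mm); axes as the jig's. The gate is a wooden bar 170 mm long from here, 10 mm thick (5 either side of the line hinge to gate_end), 17 to 52 mm above the bench. Shut, it reaches jig x -100.
- catch_post (a point): Top centre of the fixed aluminium catch post that carries the sprung roller: 26 x 24 mm (jig x, y), top 51 mm above the bench, at jig x -132, y 47 mm.
- gate_end (a point): Middle of the gate's near (free) end face, on its centre line, 34 mm above the bench; 170 mm from the hinge axis.
- block_mid (a point): Centre of the loose beech forming block, half-way up (knob not counted). It is 70 (its x) x 60 (y) x 40 mm, about 0.25 kg, waxed so that it slides easily. It stands on the channel floor: this is 35 mm above the bench; its x points roughly along jig x. On top a dark turned knob, 22 mm diameter, 23 mm high. It starts in the channel short of the plunger, a little askew; home, its centre is at jig x 25 mm.
- stop: Hard stop: two fixed square steel posts, 14 mm wide, 34 mm high, centred 21 mm either side of the plunger. Origin: midway between them, at plate top height (15 mm above the bench), in the plane of their near faces (jig x 60 mm); axes as the jig's. The block's front face must rest on both.
- pusher (a joint): Travel of the sprung plunger, m: 0 = fully out, grows as it is pushed along jig x. Its steel head (20 mm diameter, axis 35 mm above the bench, mid-channel) stands 25 mm before the stop faces when out: 0.025 = block on the stop. The spring pushes back with 3 N when out, 8 N at the stop; a push of 13 to 20 N on the block holds it firmly.
- jar_mid (a point): Centre of an amber glass jar, 54 mm diameter, 65 mm high, standing on the bench: leave alone.
- mallet_mid (a point): Middle of the handle of a wooden mallet lying on the bench (handle 130 mm long, head 44 mm in diameter, 75 mm wide, 75 to 119 mm along its x from here): leave alone.
- weight_mid (a point): Centre of a brass weight, 50 mm diameter, 52 mm high, standing on the bench: leave alone.
- tin_mid (a point): Centre of a flat closed aluminium tin, 90 x 60 x 22 mm, lying on the bench: leave alone.
There are look-alikes about, which are no part of the job. What is shaped like the part that bears block_mid but turquoise is not meant.

How it is judged:
On the way, in this order (a step that is already met when the one before it is completed fails the run):
1. the gate is shut in its catch (value of joint gate below 0.02 rad and value of joint pusher below 0.015 m), for 0.2 s.
2. the block is pressed home on the stop against the plunger (value of joint pusher above 0.0235 m and contact force between block and stop above 1.5 N), for 0.2 s.
At the end, for the whole second after the job is handed in: Gate within 0.02 rad of shut; plunger in by 23.5 mm or more and block centre at jig x 23.5 mm or more; block flat on the floor (tilt under 0.05 rad, raised under 4 mm), square within 0.04 rad; block on stop over 1.5 N, robot on block over 4 N, through the last second (all of step 2 and value of joint gate below 0.02 rad and x of block_mid in the frame of jig above 0.0235 m and angle between the x axis of block_mid and the x axis of jig, either way round below 0.04 rad and angle between block_mid's own z axis and vertical below 0.05 rad and height (world z) of block_mid below 0.039 m and contact force between any of the fingers, the arm and block above 4 N); the arm keeps its last pose, push and grip.
It fails at once if the jar, mallet, weight or tin was moved more than 3 cm (distance of any of jar_mid, mallet_mid, weight_mid, tin_mid from where it was at the start of the episode above 0.03 m).
It also fails if it takes over 56 s, if anything falls off the work surface, if the arm or the gripper's body presses on something with over 40 N, if the wrist force passes 120 N, or if a joint passes its speed limit or range.

## Working session

There is one attempt and no reset: what is moved stays moved. The work goes in short steps, Python scripts to look and compute and a tool call to move; the robot and the scene stay as the last step left them, time stands still between calls to the robot, and variables do not carry over. Pictures are saved under pics/ and viewed, and the job is handed in when it is done.

Besides the shell and the picture viewer there is one more tool, called as name(argument=value, ...), one argument or row to a line, values as JSON. servo_tool: Moves the arm, as the interface text tells. Shifts and turns lie within -1 to 1; 1 stands for 4 cm of shift or 5 degrees of turn. Its arguments: {"type":"object","properties":{"rows":{"type":"array"},"jaw":{"type":"number"}},"required":["rows"]}

```bash
mkdir -p pics; ls; python3 - <<'E'
from station import *
import cv2, numpy as np
for n in ("side","top"):
    im=read_camera(n); cv2.imwrite(f"pics/{n}0.png",cv2.cvtColor(im,cv2.COLOR_RGB2BGR))
    m=camera_model(n); print(n,m)
print(read_state())
E
```

```text
pics
side {'fovy': 42.33950997859366, 'cx': 283.93699572883423, 'cy': 212.7409806733149, 'extrinsics': array([[ 0.85336448, -0.41655498,  0.31345017,  0.12496179],
       [-0.52123249, -0.67109028,  0.52721393, -0.68029293],
       [-0.00926022, -0.61328605, -0.7898066 ,  1.10780115],
       [ 0.        ,  0.        ,  0.        ,  1.        ]])}
top {'fovy': 46.11500741887846, 'cx': 279.09441331655347, 'cy': 207.2403265144662, 'extrinsics': array([[-1.06138377e-02, -9.97814490e-01,  6.52195514e-02,
         4.52119554e-01],
       [-9.99943476e-01,  1.05503914e-02, -1.31715658e-03,
         3.78286831e-02],
       [ 6.26186131e-04, -6.52298450e-02, -9.97870069e-01,
         1.35167940e+00],
       [ 0.00000000e+00,  0.00000000e+00,  0.00000000e+00,
         1.00000000e+00]])}
{'time_s': 0.1, 'q': array([ 1.05136123e+00,  1.24429826e-01,  1.65151622e+00, -1.72777738e-05,
        1.36748171e+00, -8.26193426e-02]), 'qd': array([ 0.00076366, -0.0008203 , -0.00423842,  0.00045298,  0.00031562,
        0.00047412]), 'joint_torque': array([ 7.09598362e-05, -4.18887162e+01, -3.61094034e+01,  7.76234153e-02,
        4.62333206e-02, -1.00455329e-04]), 'tool_pos': array([0.27474602, 0.58845285, 0.21352902]), 'tcp_rot': array([-3.13976242e+00, -1.34584392e-04,  2.70478028e+00]), 'wrist_force': array([ 0.20050913, -0.16850963,  0.11877929]), 'wrist_torque': array([-0.02800442, -0.02061687, -0.05664517]), 'width': 0.09514505505753823}
```

View pics/top0.png

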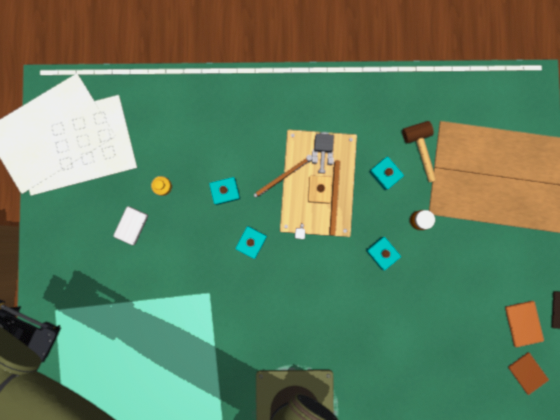

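View pics/side0.png

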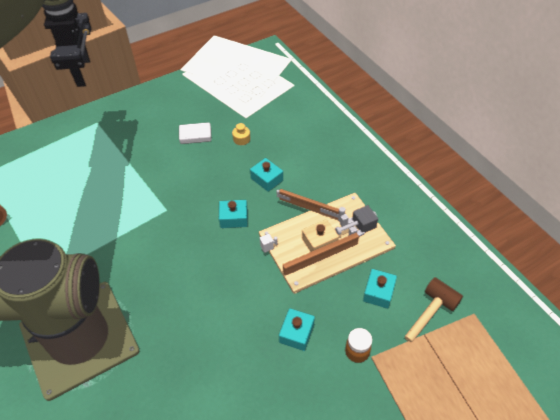

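The top view shows the jig at about (318,183). The wooden block with its dark knob is at (320,188) in the channel. The open gate runs from (312,160) to (256,195), the catch post is at (300,232) and the housing at (324,142). Four turquoise look-alikes sit at (224,190), (251,242), (388,172) and (384,253). The beech block in the channel is the one meant, so I'll enlarge that area to confirm.

```bash
python3 - <<'E'
import cv2
im=cv2.imread("pics/top0.png"); c=im[120:250,240:370]; cv2.imwrite("pics/top0c.png",cv2.resize(c,None,fx=4.6,fy=4.6,interpolation=cv2.INTER_CUBIC))
im=cv2.imread("pics/side0.png"); c=im[180:295,250:405]; cv2.imwrite("pics/side0c.png",cv2.resize(c,None,fx=5,fy=5,interpolation=cv2.INTER_CUBIC))
E
```

```text
(no output)
```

View pics/top0c.png

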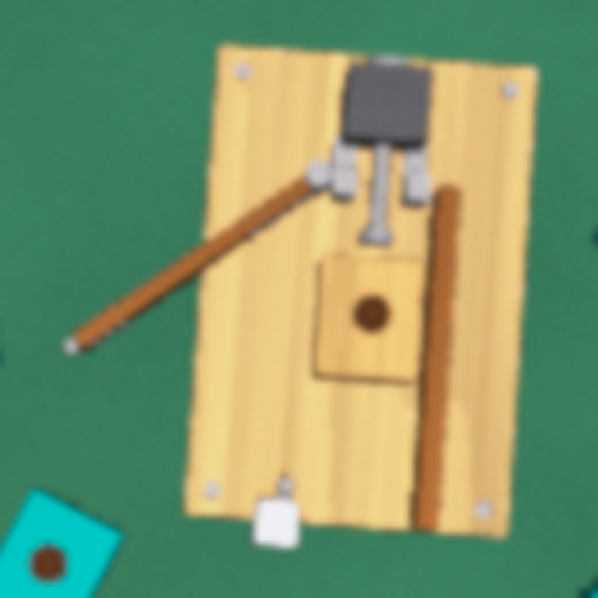

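View pics/side0c.png

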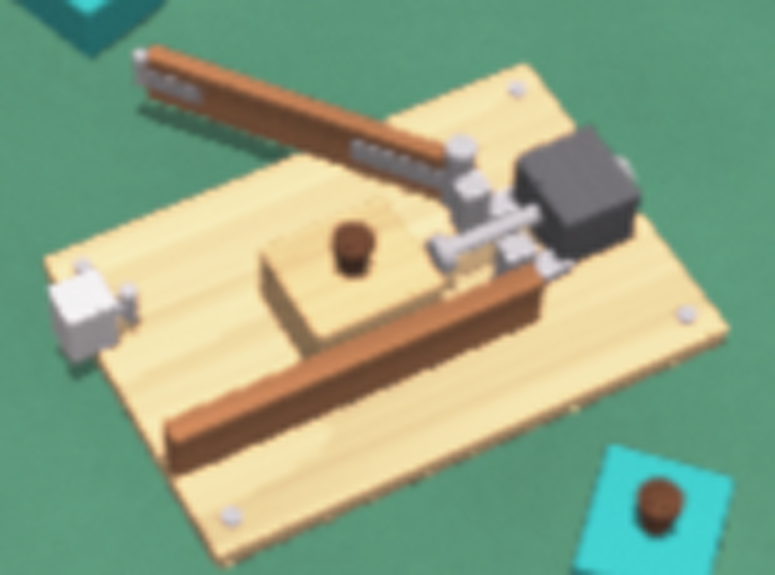

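The crop confirms the wooden block: it is beech-coloured, in the channel, with its knob at crop (372,313). Next is working out the positions.

```bash
cat > h.py <<'E'
import numpy as np
from station import *
def ray(n,px,z):
    m=camera_model(n); f=210/np.tan(np.radians(m["fovy"]/2)); E=np.array(m["extrinsics"])
    d=E[:3,:3]@np.array([(px[0]-m["cx"])/f,(px[1]-m["cy"])/f,1]); o=E[:3,3]
    return o+d*(z-o[2])/d[2]
def tc(u,v,z,s=4.6,o=(240,120),n="top"): return ray(n,((u+.5)/s-.5+o[0],(v+.5)/s-.5+o[1]),z)
def sc(u,v,z): return tc(u,v,z,5,(250,180),"side")
def fit(J,W):
    J=np.array(J);W=np.array(W);jc=J.mean(0);wc=W.mean(0)
    a=(J-jc)@np.array([1,1j]);b=(W-wc)@np.array([1,1j]);th=np.angle((a.conj()*b).sum())
    R=np.array([[np.cos(th),-np.sin(th)],[np.sin(th),np.cos(th)]]);t=wc-R@jc
    return th,R,t,(J@R.T+t-W)*1000
E
python3 - <<'E'
from h import *
np.set_printoptions(precision=4,suppress=True)
J=[(.150,.100),(.150,-.090),(-.130,.100),(-.130,-.090)]
W=[tc(u,v,.015)[:2] for u,v in [(218,45),(538,68),(186,514),(508,538)]]
th,R,t,r=fit(J,W);print("top",th,t,r)
W2=[sc(u,v,.015)[:2] for u,v in [(527,65),(728,328),(45,260),(222,562)]]
th2,R2,t2,r2=fit(J,W2);print("side",th2,t2,r2)
def j(p): return R.T@(p[:2]-t)
for nm,p in dict(catch=tc(277,523,.051),gend=tc(70,346,.052),hinge=tc(318,175,.052),knob=tc(372,313,.078),bl_nl=tc(314,378,.055),bl_nr=tc(413,383,.055),bl_fl=tc(320,256,.055),plung=tc(375,240,.04), catch_s=sc(83,302,.051),knob_s=sc(354,240,.078),gend_s=sc(140,58,.052)).items(): print(nm,p,j(p)*1000)
a=R@[1,0];print(a)
E
```

```text
top -0.08221100308668508 [ 0.5953 -0.076 ] [[-0.2689 -0.713 ]
 [ 0.0072  0.4995]
 [-0.1202  0.1952]
 [ 0.3819  0.0183]]
side -0.07945471216607869 [ 0.5949 -0.0788] [[ 0.4439  1.0457]
 [ 0.754  -1.5165]
 [-0.9559 -0.5272]
 [-0.2421  0.998 ]]
catch [ 0.4678 -0.0177  0.051 ] [-131.8678   47.5424]
gend [0.5706 0.0999 0.052 ] [-39.0236 173.2659]
hinge [ 0.6683 -0.0441  0.052 ] [70.1231 37.7715]
knob [ 0.5851 -0.0717  0.078 ] [-10.4644   3.3652]
bl_nl [ 0.5505 -0.0399  0.055 ] [-47.6298  32.2697]
bl_nr [ 0.547  -0.0966  0.055 ] [-46.4356 -24.5044]
bl_fl [ 0.6208 -0.0443  0.055 ] [22.8128 33.5941]
plung [ 0.6318 -0.0774  0.04  ] [36.4779  1.5123]
catch_s [ 0.4658 -0.0226  0.051 ] [-133.4142   42.5396]
knob_s [ 0.5835 -0.0759  0.078 ] [-11.7902  -0.9088]
gend_s [0.5664 0.0922 0.052 ] [-42.5676 165.2069]
[ 0.9966 -0.0821]
```

```bash
cat >> h.py <<'E'
th=-0.081;R=np.array([[np.cos(th),-np.sin(th)],[np.sin(th),np.cos(th)]]);t=np.array([.5952,-.0768])
def w(x,y): return R@np.array([x,y])/1000+t
def cen(phi,r=130):
    d=np.array([-np.cos(phi),np.sin(phi)]);n=np.array([np.sin(phi),np.cos(phi)])
    return w(*(np.array([70,37])+r*d+5*n+np.array([10,12])))
E
python3 - <<'E'
from h import *
np.set_printoptions(precision=4,suppress=True)
for u,v in [(224,190),(161,186),(130,225)]: print("obj",ray("top",(u,v),.04))
p0=None
for phi in [1.1,1.0,.9,.8,.7,.6,.5,.4,.3,.2,.1,.05,0,-.03]:
    c=cen(phi); print(phi,c, None if p0 is None else (c-p0)/.04); p0=c
s=read_state()["tool_pos"]; print("to start",(cen(1.1)-s[:2])/.04)
E
```

```text
obj [0.5855 0.1827 0.04  ]
obj [0.598 0.351 0.04 ]
obj [0.4947 0.4328 0.04  ]
1.1 [0.6341 0.0877] None
1.0 [0.6222 0.0826] [-0.2993 -0.127 ]
0.9 [0.6108 0.0764] [-0.2851 -0.1562]
0.8 [0.6   0.069] [-0.2681 -0.1839]
0.7 [0.5901 0.0606] [-0.2484 -0.2098]
0.6 [0.581  0.0513] [-0.2262 -0.2335]
0.5 [0.573  0.0411] [-0.2017 -0.2549]
0.4 [0.566  0.0301] [-0.1753 -0.2738]
0.3 [0.5601 0.0185] [-0.1471 -0.2899]
0.2 [0.5554 0.0064] [-0.1174 -0.3032]
0.1 [ 0.5519 -0.0061] [-0.0865 -0.3134]
0.05 [ 0.5507 -0.0125] [-0.0314 -0.1595]
0 [ 0.5497 -0.0189] [-0.0234 -0.1609]
-0.03 [ 0.5493 -0.0228] [-0.0102 -0.097 ]
to start [  8.9845 -12.5185]
```

servo_tool(
  jaw=0,
  rows=[
    [[0.58,-0.77,0],[0,0,0.255]],
    [[0.58,-0.77,0],[0,0,0.255]],
    [[0.58,-0.77,0],[0,0,0.255]],
    [[0.58,-0.77,0],[0,0,0.255]],
    [[0.58,-0.77,0],[0,0,0.255]],
    [[0.58,-0.77,0],[0,0,0.255]],
    [[0.58,-0.77,0],[0,0,0.255]],
    [[0.58,-0.77,0],[0,0,0.255]],
    [[0.58,-0.77,0],[0,0,0.255]],
    [[0.58,-0.77,0],[0,0,0.255]],
    [[0.58,-0.77,0],[0,0,0.255]],
    [[0.58,-0.77,0],[0,0,0.255]],
    [[0.58,-0.77,0],[0,0,0.255]],
    [[0.58,-0.77,0],[0,0,0.255]],
    [[0.58,-0.77,0],[0,0,0.255]],
    [[0.58,-0.77,0],[0,0,0.255]],
    [[0,0,0],[0,0,0]],
    [[0,0,0],[0,0,0]],
  ],
)

```text
time_s: 1.6
tool_pos: [0.6466, 0.0944, 0.2136]
tcp_rot: [-3.142, -0.002, 3.057]
wrist_force: [-0.1, 0.4, 0.2]
width: 0.0005
```

servo_tool(
  rows=[
    [[0,0,-0.7],[0,0,0]],
    [[0,0,-0.7],[0,0,0]],
    [[0,0,-0.7],[0,0,0]],
    [[0,0,-0.7],[0,0,0]],
    [[0,0,-0.6],[0,0,0]],
    [[0,0,-0.6],[0,0,0]],
    [[0,0,-0.6],[0,0,0]],
    [[0,0,0],[0,0,0]],
    [[0,0,0],[0,0,0]],
  ],
)

```text
time_s: 2.35
tool_pos: [0.644, 0.0972, 0.029]
tcp_rot: [-3.141, -0.004, 3.062]
wrist_force: [0.7, 0.5, 0.2]
width: 0.0004
```

```bash
python3 - <<'E'
from station import *
import cv2
im=cv2.cvtColor(read_camera("side"),cv2.COLOR_RGB2BGR); cv2.imwrite("pics/s1.png",cv2.resize(im[100:300,200:420],None,fx=3,fy=3,interpolation=cv2.INTER_CUBIC))
s=read_state();print(s["tool_pos"],s["wrist_force"])
E
```

```text
[0.64583822 0.09708907 0.03111019] [-0.35402937  0.62295583 -0.14138009]
```

View pics/s1.png

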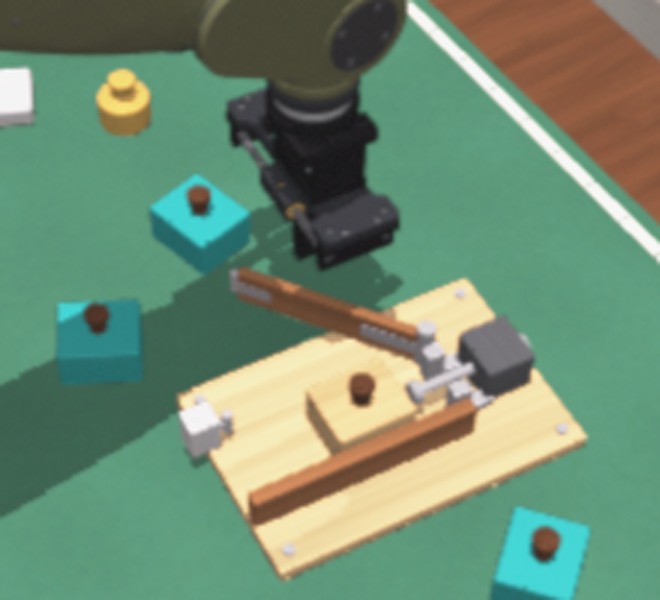

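The side view shows the gripper beyond the gate's outer side, at crop (350,230), with nothing touched. I'll start the swing.

servo_tool(
  rows=[
    [[-0.3,-0.18,-0.05],[0,0,0]],
    [[-0.29,-0.18,0],[0,0,0]],
    [[-0.14,-0.08,0],[0,0,0]],
    [[-0.14,-0.08,0],[0,0,0]],
    [[-0.135,-0.09,0],[0,0,0]],
    [[-0.135,-0.09,0],[0,0,0]],
    [[-0.125,-0.105,0],[0,0,0]],
    [[-0.125,-0.105,0],[0,0,0]],
    [[-0.11,-0.12,0],[0,0,0]],
    [[-0.11,-0.12,0],[0,0,0]],
    [[-0.1,-0.13,0],[0,0,0]],
    [[-0.1,-0.13,0],[0,0,0]],
    [[-0.09,-0.14,0],[0,0,0]],
    [[-0.09,-0.14,0],[0,0,0]],
    [[-0.07,-0.145,0],[0,0,0]],
    [[-0.07,-0.145,0],[0,0,0]],
    [[0,0,0],[0,0,0]],
  ],
)

```text
time_s: 3.82
tool_pos: [0.5604, 0.0158, 0.0285]
tcp_rot: [-3.141, -0.0, 3.06]
wrist_force: [-0.2, 0.3, -0.5]
width: 0.0006
```

```bash
python3 - <<'E'
from station import *
import cv2
im=cv2.cvtColor(read_camera("side"),cv2.COLOR_RGB2BGR); cv2.imwrite("pics/s2.png",cv2.resize(im[100:300,200:420],None,fx=3,fy=3,interpolation=cv2.INTER_CUBIC))
im=cv2.cvtColor(read_camera("top"),cv2.COLOR_RGB2BGR); cv2.imwrite("pics/t2.png",cv2.resize(im[110:260,220:380],None,fx=4,fy=4,interpolation=cv2.INTER_CUBIC))
s=read_state();print(s["tool_pos"],s["wrist_force"])
E
```

```text
[0.56099889 0.01658828 0.02868164] [-0.91912237 -0.29072848  0.39484386]
```

View pics/s2.png

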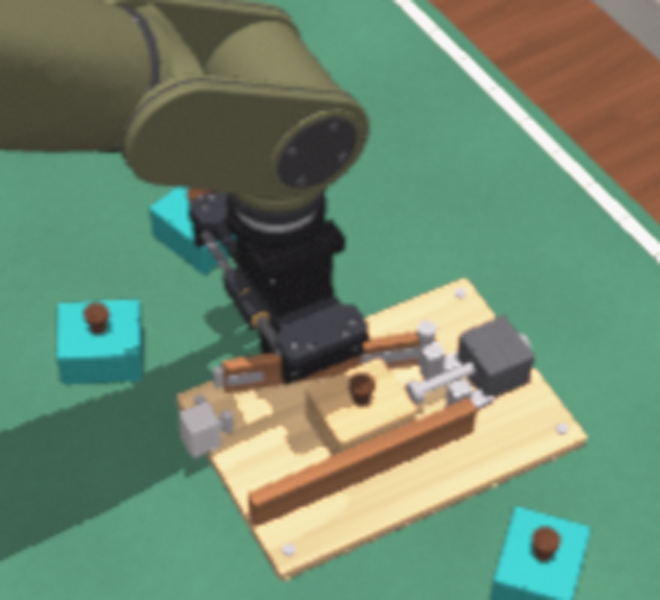

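View pics/t2.png

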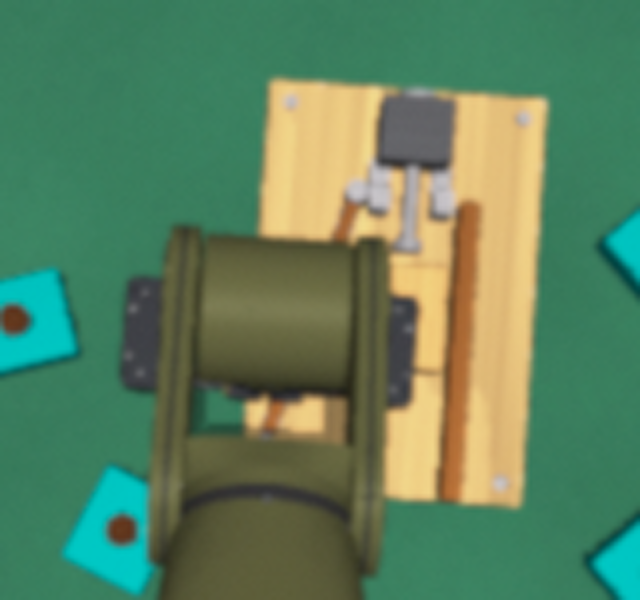

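Both views show the gate following the finger, now about 0.3 rad open. I'll keep pushing and watch the force.

servo_tool(
  rows=[
    [[-0.06,-0.15,0],[0,0,0]],
    [[-0.06,-0.15,0],[0,0,0]],
    [[-0.045,-0.15,0],[0,0,0]],
    [[-0.04,-0.12,0],[0,0,0]],
    [[-0.03,-0.1,0],[0,0,0]],
    [[-0.02,-0.08,0],[0,0,0]],
    [[-0.01,-0.05,0],[0,0,0]],
    [[0,0,0],[0,0,0]],
  ],
)

```text
time_s: 4.58
tool_pos: [0.5509, -0.0128, 0.0287]
tcp_rot: [3.136, 0.001, 3.058]
wrist_force: [2.7, 10.5, -1.1]
width: 0.0004
```

servo_tool(
  rows=[
    [[0,-0.05,0],[0,0,0]],
    [[0,-0.05,0],[0,0,0]],
    [[0,-0.05,0],[0,0,0]],
    [[0,-0.05,0],[0,0,0]],
    [[0,0,0],[0,0,0]],
  ],
)

```text
time_s: 5.0
tool_pos: [0.5501, -0.0215, 0.0285]
tcp_rot: [3.138, -0.001, 3.059]
wrist_force: [-0.1, 8.7, 0.9]
width: 0.0002
```

servo_tool(
  rows=[
    [[0,-0.04,0],[0,0,0]],
    [[0,-0.04,0],[0,0,0]],
    [[0,0,0],[0,0,0]],
  ],
)

```text
time_s: 5.25
tool_pos: [0.55, -0.0217, 0.0286]
tcp_rot: [3.132, -0.002, 3.058]
wrist_force: [-1.2, 19.6, 2.8]
width: 0.0006
```

The force rose to 19.6 N with no further travel, so the gate is against its hard limit. I'll back off, lift and look.

servo_tool(
  rows=[
    [[0,0.3,0],[0,0,0]],
    [[0,0.4,0],[0,0,0]],
    [[0,0,0.8],[0,0,0]],
    [[0,0,0.9],[0,0,0]],
    [[0,0,0.9],[0,0,0]],
    [[-0.8,0,0],[0,0,0]],
    [[-0.9,0,0],[0,0,0]],
    [[-0.9,0,0],[0,0,0]],
    [[-0.9,0,0],[0,0,0]],
    [[0,0,0],[0,0,0]],
  ],
)

```text
time_s: 6.08
tool_pos: [0.4045, 0.0018, 0.1305]
tcp_rot: [-3.14, -0.004, 3.061]
wrist_force: [0.2, -0.3, -1.3]
width: 0.0004
```

```bash
python3 - <<'E'
from station import *
import cv2
im=cv2.cvtColor(read_camera("side"),cv2.COLOR_RGB2BGR); cv2.imwrite("pics/s3.png",cv2.resize(im[180:295,250:405],None,fx=5,fy=5,interpolation=cv2.INTER_CUBIC))
im=cv2.cvtColor(read_camera("top"),cv2.COLOR_RGB2BGR); cv2.imwrite("pics/t3.png",cv2.resize(im[120:250,240:370],None,fx=4.6,fy=4.6,interpolation=cv2.INTER_CUBIC))
s=read_state();print(s["tool_pos"],s["wrist_force"])
E
```

```text
[0.40969027 0.00137013 0.13269504] [0.54423566 1.17088887 0.02838497]
```

View pics/s3.png

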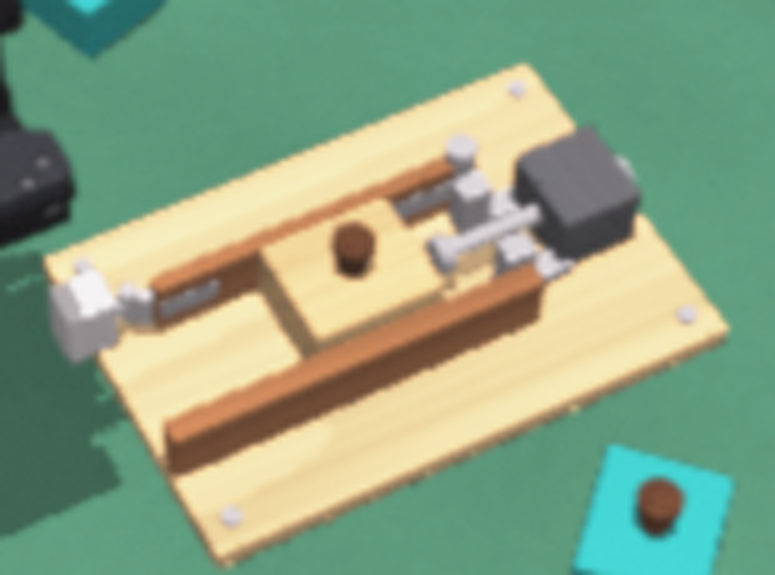

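View pics/t3.png

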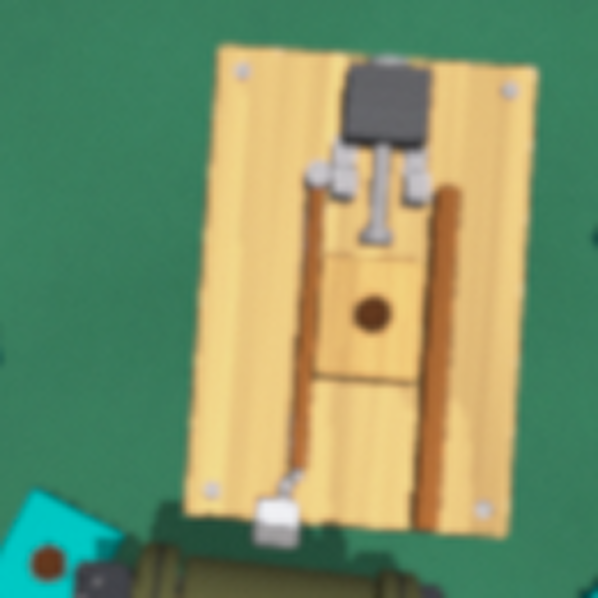

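The gate is shut, with its near end snapped past the roller at side crop (135,300), and the block is still short of the plunger. Now I'll lower the finger into the channel behind the block, tilted 5° so the tip leads at mid-height.

servo_tool(
  rows=[
    [[0.6,-0.45,0],[0,-0.25,0]],
    [[0.6,-0.45,0],[0,-0.25,0]],
    [[0.6,-0.45,0],[0,-0.25,0]],
    [[0.61,-0.45,0],[0,-0.25,0]],
    [[0,0,0],[0,0,0]],
    [[0,0,-0.5],[0,0,0]],
    [[0,0,-0.5],[0,0,0]],
    [[0,0,-0.5],[0,0,0]],
    [[0,0,-0.5],[0,0,0]],
    [[0,0,-0.5],[0,0,0]],
    [[0,0,0],[0,0,0]],
  ],
)

```text
time_s: 7.1
tool_pos: [0.5041, -0.0695, 0.0281]
tcp_rot: [3.133, 0.079, 3.061]
wrist_force: [-0.7, 0.6, -0.4]
width: 0.0003
```

```bash
python3 - <<'E'
from h import *
t[1]=-.078
for i in range(2):
  s=read_state();print(s["tool_pos"],R.T@(s["tool_pos"][:2]-t)*1000,s["tcp_rot"],s["wrist_force"])
print(w(-58,0),w(-20,0))
E
```

```text
[ 0.50410966 -0.06951884  0.02814991] [-91.47790566   1.08309938] [3.13341364 0.07855142 3.06057567] [-0.67987485  0.590475   -0.35331809]
[ 0.50410966 -0.06951884  0.02814991] [-91.47790566   1.08309938] [3.13341364 0.07855142 3.06057567] [-0.67987485  0.590475   -0.35331809]
[ 0.53739016 -0.07330714] [ 0.57526557 -0.07638177]
```

servo_tool(
  rows=[
    [[0.15,-0.03,0.08],[0,0,0]],
    [[0.15,-0.02,0],[0,0,0]],
    [[0.15,-0.02,0],[0,0,0]],
    [[0.15,-0.01,0],[0,0,0]],
    [[0.1,-0.01,0],[0,0,0]],
    [[0.1,-0.01,0],[0,0,0]],
    [[0.1,-0.01,0],[0,0,0]],
    [[0.1,-0.01,0],[0,0,0]],
    [[0.1,-0.01,0],[0,0,0]],
    [[0,0,0],[0,0,0]],
  ],
)

```text
time_s: 7.93
tool_pos: [0.5507, -0.0754, 0.0356]
tcp_rot: [3.134, 0.086, 3.061]
wrist_force: [-2.6, 0.4, 1.3]
width: 0.0001
```

servo_tool(
  rows=[
    [[0.08,-0.007,-0.05],[0,0,0]],
    [[0.08,-0.007,0],[0,0,0]],
    [[0.08,-0.007,0],[0,0,0]],
    [[0.08,-0.007,0],[0,0,0]],
    [[0.08,-0.007,0],[0,0,0]],
    [[0,0,0],[0,0,0]],
  ],
)

```text
time_s: 8.43
tool_pos: [0.5649, -0.0765, 0.0327]
tcp_rot: [3.134, 0.082, 3.061]
wrist_force: [-6.4, 1.1, 3.4]
width: 0.0008
```

```bash
python3 - <<'E'
from station import *
import cv2
im=cv2.cvtColor(read_camera("side"),cv2.COLOR_RGB2BGR); cv2.imwrite("pics/s4.png",cv2.resize(im[180:295,250:405],None,fx=5,fy=5,interpolation=cv2.INTER_CUBIC))
s=read_state();print(s["tool_pos"],s["wrist_force"])
E
```

```text
[ 0.56483246 -0.07646879  0.03268334] [-6.65559221  0.95601379  2.62434559]
```

View pics/s4.png

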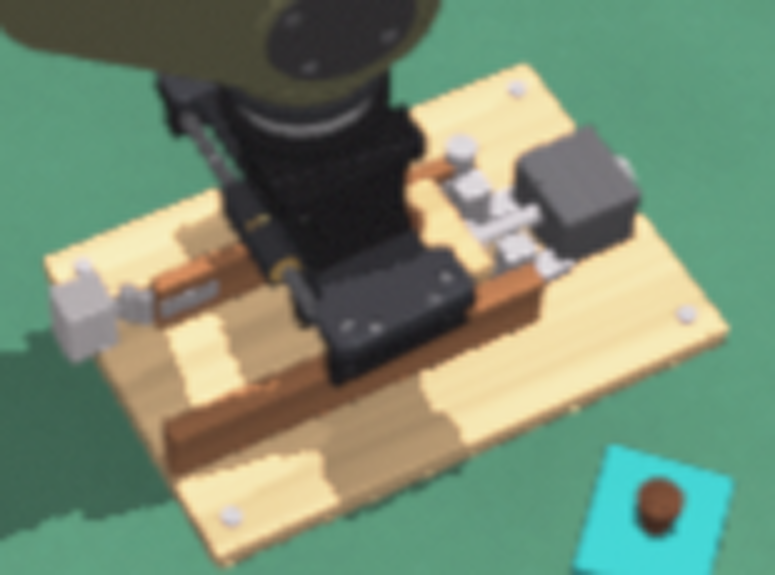

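The block is advancing square in the channel. Its front edge at crop (450,225) is close to the stop posts, and the force is about 6.5 N. Pressing on gently.

servo_tool(
  rows=[
    [[0.07,-0.006,0],[0,0,0]],
    [[0.07,-0.006,0],[0,0,0]],
    [[0.07,-0.006,0],[0,0,0]],
    [[0,0,0],[0,0,0]],
  ],
)

```text
time_s: 8.82
tool_pos: [0.5724, -0.077, 0.0325]
tcp_rot: [3.134, 0.08, 3.061]
wrist_force: [-9.5, 0.6, 3.5]
width: 0.0007
```

servo_tool(
  rows=[
    [[0.05,-0.004,0],[0,0,0]],
    [[0,0,0],[0,0,0]],
  ],
)

```text
time_s: 8.98
tool_pos: [0.5739, -0.0771, 0.0322]
tcp_rot: [3.134, 0.079, 3.061]
wrist_force: [-9.9, 0.7, 4.7]
width: 0.0003
```

servo_tool(
  rows=[
    [[0.04,-0.003,0],[0,0,0]],
    [[0,0,0],[0,0,0]],
  ],
)

```text
time_s: 9.15
tool_pos: [0.5743, -0.0771, 0.0319]
tcp_rot: [3.134, 0.075, 3.061]
wrist_force: [-12.7, 0.8, 6.1]
width: 0.0003
```

servo_tool(
  rows=[
    [[0.04,-0.003,0],[0,0,0]],
    [[0,0,0],[0,0,0]],
  ],
)

```text
time_s: 9.32
tool_pos: [0.5744, -0.077, 0.0313]
tcp_rot: [3.133, 0.072, 3.061]
wrist_force: [-17.0, 1.7, 8.2]
width: 0.0005
```

servo_tool(
  rows=[
    [[0.04,-0.003,0],[0,0,0]],
    [[0,0,0],[0,0,0]],
  ],
)

```text
time_s: 9.48
tool_pos: [0.5745, -0.0769, 0.0307]
tcp_rot: [3.133, 0.068, 3.061]
wrist_force: [-21.3, 1.7, 9.5]
width: 0.0003
```

servo_tool(
  rows=[
    [[-0.03,0.002,0.03],[0,0,0]],
    [[0,0,0],[0,0,0]],
    [[0,0,0],[0,0,0]],
    [[0,0,0],[0,0,0]],
    [[0,0,0],[0,0,0]],
    [[0,0,0],[0,0,0]],
  ],
)

```text
time_s: 9.98
tool_pos: [0.5744, -0.0767, 0.0309]
tcp_rot: [3.133, 0.072, 3.061]
wrist_force: [-12.7, 1.2, -0.8]
width: 0.0005
```

```bash
python3 - <<'E'
from station import *
import cv2
for n in("side","top"):
  im=cv2.cvtColor(read_camera(n),cv2.COLOR_RGB2BGR); cv2.imwrite(f"pics/{n}5.png",cv2.resize(im[180:295,250:405] if n=="side" else im[120:250,240:370],None,fx=5 if n=="side" else 4.6,fy=5 if n=="side" else 4.6,interpolation=cv2.INTER_CUBIC))
  s=read_state();print(s["tool_pos"],s["wrist_force"])
E
```

```text
[ 0.57441767 -0.07667702  0.03087825] [-12.22708551   1.31201413  -0.87921464]
[ 0.57439384 -0.07667468  0.03086916] [-12.78243207   1.03958919  -0.53398091]
```

View pics/side5.png

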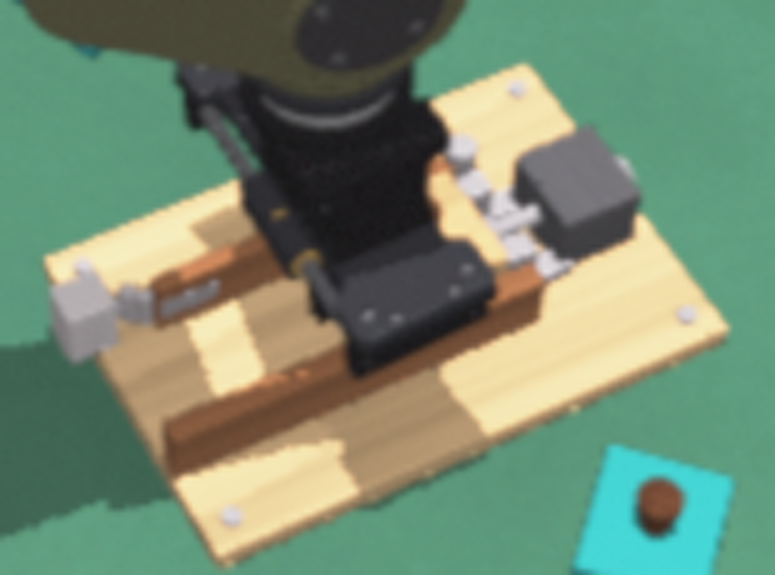

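View pics/top5.png

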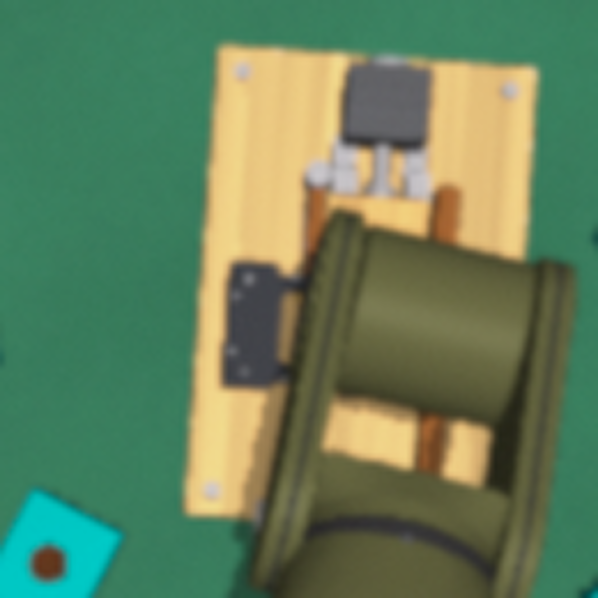

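The top view shows the block's front edge square on both posts, at crop (345,192) and (418,195), with the plunger head in line with them. The force is a little low at 12.5 N, so I'll add slightly more.

servo_tool(
  rows=[
    [[0.04,-0.003,0.01],[0,0,0]],
    [[0,0,0],[0,0,0]],
    [[0,0,0],[0,0,0]],
    [[0,0,0],[0,0,0]],
    [[0,0,0],[0,0,0]],
    [[0,0,0],[0,0,0]],
    [[0,0,0],[0,0,0]],
    [[0,0,0],[0,0,0]],
  ],
)

```text
time_s: 10.75
tool_pos: [0.5745, -0.0767, 0.0309]
tcp_rot: [3.133, 0.068, 3.061]
wrist_force: [-17.0, 1.3, 1.6]
width: 0.0008
```

servo_tool(
  rows=[
    [[0,0,0],[0,0,0]],
    [[0,0,0],[0,0,0]],
    [[0,0,0],[0,0,0]],
    [[0,0,0],[0,0,0]],
    [[0,0,0],[0,0,0]],
    [[0,0,0],[0,0,0]],
    [[0,0,0],[0,0,0]],
    [[0,0,0],[0,0,0]],
  ],
)

```text
time_s: 11.42
tool_pos: [0.5745, -0.0767, 0.0309]
tcp_rot: [3.133, 0.068, 3.061]
wrist_force: [-16.9, 1.0, 2.6]
width: 0.0006
```

The push holds steady at 17 N with no creep, so I'm handing in.

```bash
python3 -c "
from station import *
finish_job()
s=read_state();print(s['time_s'],s['tool_pos'],s['wrist_force'])"
```

```text
the job is handed in; nothing more can be done
the job is handed in; nothing more can be done
```

I shut the gate, pushed the wooden block home onto both stop posts, and handed the job in at about 11.4 s with the arm still pressing.

- **Gate:** I swung it shut with the closed fingers. It rode over the roller at about 10 N and then met its hard limit: the force rose to 19.6 N with no further travel. Both cameras showed it shut after I backed off. In the last pictures the arm hid part of it, and the parts I could see still looked shut.
- **Block:** The top view showed its front edge square on both posts, with the plunger head level with them. The push was steady at 17 N with no movement over the last 0.7 s before hand-in. On the way in, the push reached 21 N for a moment, above the suggested 13 to 20 N, so I eased it off to 12.5 N and then set it to 17 N.
- **Other objects:** I kept clear of the jar, mallet, weight and tin, and touched no look-alikes. I did not measure their positions again at the end.

The final readout I tried to take with the hand-in was refused, so the numbers above are from just before it. The side and top cameras put the jig 2–3 mm apart sideways. The contact with the shut gate agreed with the side camera, so I used that position for the push.

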